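Latch the dish rack into its drip tray

ROBOT

A 7-joint arm with a two-finger parallel gripper is mounted at the origin on the work surface. World frame = base frame: x ahead of the robot, y to its left, z up, the work surface at z = 0. Lengths are in m, angles in rad, forces in N, time in s.
With the tool pointing down it reaches from about 0.425 to 0.95 m from the base axis. Payload 4.7 kg.
Tool frame: the origin (TCP) lies midway between the tips of the shut fingers; the grasp point (between the pads) lies grip_point_offset behind it (grip_point_offset is the distance from the TCP to the grasp point, in m); x points along the fingers, y is the direction in which the jaws open and shut, and the axes are right-handed (so a half turn about x gives the same grasp; the last joint's range is limited). The gripper opens to 87 mm and grips with 3 to 60 N. Pads are 19 mm wide; open, the fingers measure 117 mm over their backs; the gripper's body (75 mm by 190 mm) begins 51 mm behind the grasp point.
Start: joints at [1.091, 0.469, -0.049, 1.532, 0.024, 1.141, -0.082], TCP at [0.294, -0.608, 0.223] pointing down, gripper open.
Joint ranges: [-2.59, 2.59], [-0.33, 1.99], [-1.39, 1.29], [0.1, 2.45], [-1.04, 4.18], [0.21, 1.99], [-2.66, 2.66]. Speed limits (rad/s): [2.57, 2.57, 3.14, 3.14, 3.14, 3.14, 3.14].

INTERFACE

Orientations are given as [roll, pitch, yaw] about the fixed x, y, z axes, in that order (R = Rz(yaw) Ry(pitch) Rx(roll)).
In Python, from bench import get_state, grab_frame, camera_info, job_done, cut_out, grip_point_offset gives the robot as it stands. The module is installed in compiled form; this text tells all that it offers.
- The arm moves only by the tool step_arm, never from a script. Its argument "moves" is a list of rows, each a list of 3 entries, a list of its own where there are three numbers: the closure in counts, from 0 (fully open) to 255 (shut), then the shift along the tool's x, y, z in m, then the turn about the tool's x in degrees. A call has 1 to 5 rows; each row shifts and turns the commanded pose from where the row before left it, along the tool's axes as they then stand; what a row does not reach is not made up. A row lasts 1/10 s, in which the tool goes at most 50 mm and 8.59 degrees, less where a joint would pass 70% of its speed; a pose out of reach is approached as far as the arm can. A call is refused whole if a number of a shift passes 0.05 or a number of a turn 8.59, either way. A call with a gripper value outside its range is refused whole. The fingers move at their own pace and stop on an object; "grip_force" is the grip in N (left out, the last holds). Time passes only in rows, so rows that do not move let the fingers close. It gives the time, the measured TCP pose, the force and the opening at its end, in the units of the state.
- get_state(): the state, without advancing time (a new reading comes with each control period).
- grab_frame(name): name is "side" or "top"; returns the picture (400x640x3 uint8, blue, green, red); there is no depth.
- camera_info(name): a dict with "camera_matrix" (3x3 intrinsics, pixels), "k1" (the pictures are not rectified: a ray, as slopes to the right and down, at radius r is drawn at 1 + k1 r^2 times it, then the intrinsics apply), "R" (3x3) and "t" (3): a world point X has camera coordinates R X + t. Camera axes: x right, y down, z forward; pixel columns grow to the right and rows downward; lengths in m; the calibration is good to about 2 mm. A picture is of the moment at which its call begins. camera_info takes no time and is no camera call.
- job_done(): hands the job in, once; it reports no verdict.
Trained networks look in the newest picture that a camera, given by its name, has taken for a name from the list of things; names that differ only in an ending like _2 or _b are one class to them, and where a whole thing is asked for, a point or a joint stands for the part that bears it (a point fixed in the world has none). Each returns a list of dicts, best first, with "score" (0 to 1); they miss things now and then, are a little off and sometimes report something else, mostly with a low value. They report only what shows in the picture. A call takes as long as a camera call.
- cut_out(camera, target): "region" (400x640 bool, what is visible of it) and "centre" ([column, row] in pixels, amid what is visible of it).
The state is a dict: "t": time; "joint_positions": joint angles; "qvel": joint speeds; "joint_torque": joint torques, N m; "tcp_pos": TCP position; "orientation": TCP orientation; "force": force on the tool from outside, world axes, zero at the start; "wrist_torque": the same for the moment, N m; "width": finger opening in m.
Only numpy, scipy, OpenCV 4.12 (cv2) and the standard library are available. Lean on these libraries where they do the work, as an engineer would, in place of code of your own. Each camera call takes 0.05 s, during which the arm holds its last target.

TASK

Push the bamboo dish rack along its drip tray until it is fully home against the end stop, then flip the over-centre latch lever so it snaps across and its hook drops in behind the rack's low end board. Only push with the fingers: the rack stays down in its tray, and nothing is lifted. Leave the saucer, spice jar, jar opener and teaspoon where they are.

Things in the scene. Friction and masses are not known exactly. Their poses are not given: they have to be found in the camera images.
- tray: Stainless drip tray fixed to the ledge; position and yaw vary. Origin on the ledge surface on its centre line; y runs lengthwise from the open end (y -160 mm) to the latch end (+200 mm), z up. 130 mm wide; floor 4 mm thick; side curbs 14 mm high, 116 mm apart inside. Two bracket cheeks 64 mm high at y 143 to 177 mm hold the latch.
- stop (a point): Centre of the end stop's face towards the rack, at tray y = +115 mm, 25 mm over the ledge. The stop is an upright steel plate across the tray, 12 mm thick, its top 50 mm over the ledge.
- rack: Loose bamboo dish rack, about 0.6 kg, 110 mm (x) by 170 mm (y), between the curbs with 3 mm play each side; a push of 2 to 7 N slides it. Origin: centre of its underside, 4 mm over the ledge; axes as the tray's. Starts 40 to 80 mm short of home; home is origin at tray y = +30 mm. Low end board at +y, 12 mm thick, 50 mm high, meets the stop. Dowels 86 mm high at x = +-45 mm.
- rack_push (a point): On the rack: outer face of its tall end board (85 mm high, 110 mm wide) at the rack's y = -85 mm, on the centre line, 44 mm over the ledge. Push here or lower, towards tray +y; pushed higher than the stop's top the rack may tip as it meets the stop.
- latch (a joint): Latch lever angle (rad) about the tray's x. 0 = open: handle leans away from the rack (tray +y), 56 degrees above level. 1.2 = latched: handle leans to the rack (-y), 56 degrees above level, hook down behind the low end board. Sprung over centre at 0.6 (handle upright): snaps to that side's end. About 3 to 6 N at the tip to start. A rack over 5 mm short of home blocks the hook.
- latch_tip (a point): Free end of the latch handle, 85 mm from the pivot: steel bar with a black rubber grip 26 mm wide (tray x), 12 mm thick, over its last 50 mm. Open, it is 120 mm over the ledge and 48 mm beyond the pivot in tray +y; the tip rises to 135 mm as it passes upright. Open, the steel hook arm stands up on the rack side of the pivot, to 123 mm over the ledge.
- latch_pivot (a point): Axis of the latch hinge, in the middle of the bracket: tray y = +160 mm, 50 mm over the ledge.
- saucer: White ceramic saucer, 130 mm across and 20 mm high, lying on the ledge beside the tray; origin at the centre of its underside. Leave alone.
- spice_jar: Small glass spice jar with a hinged swing lid, 54 mm across and 77 mm high, standing beside the tray; origin at the centre of its underside. Leave alone.
- jar_opener: Red plastic jar opener, an open ring 70 mm across on a handle, 155 mm long in all along its y and 16 mm high, lying beside the tray; origin on its underside where handle and ring meet. Leave alone.
- teaspoon: Stainless teaspoon 140 mm long along its x, lying beside the tray; origin on its underside. Leave alone.

How it is judged:
On the way, in this order (a step that is already met when the one before it is completed fails the run):
1. the rack is fully home against the end stop while the latch is still open (y of rack in the frame of tray above 0.0265 m and value of joint latch below 0.4 rad), for 0.2 s.
2. the latch has been flipped past centre into its latched position (value of joint latch above 1.1 rad), for 0.2 s.
At the end, for the whole second after the job is handed in: The rack stands flat in the tray at rest, within 4 mm of fully home against the stop, the latch lever is in its latched position (over 1.1 rad), and the saucer, jar, opener and spoon are within 20 mm of where they were (y of rack in the frame of tray above 0.026 m and z of rack in the frame of tray below 0.007 m and angle between rack's own z axis and vertical below 0.05 rad and value of joint latch above 1.1 rad and linear speed of rack below 0.01 m/s and distance of each of saucer, spice_jar, jar_opener, teaspoon from where it was at the start of the episode below 0.02 m); the robot touches nothing.
It fails at once if the rack is lifted or tipped (z of rack in the frame of tray above 0.014 m or angle between rack's own z axis and vertical above 0.12 rad).
It fails at once if a bystander is moved, lifted or tipped (distance of any of saucer, spice_jar, jar_opener, teaspoon from where it was at the start of the episode above 0.02 m or angle between spice_jar's own z axis and vertical above 0.5 rad).
It also fails if it takes over 45 s, if anything falls off the work surface, if the arm or the gripper's body presses on something with over 40 N, if the wrist force passes 120 N, or if a joint passes its speed limit or range.

## Working session

There is one attempt and no reset: what is moved stays moved. The work goes in short steps, Python scripts to look and compute and a tool call to move; the robot and the scene stay as the last step left them, time stands still between calls to the robot, and variables do not carry over. Pictures are saved under pics/ and viewed, and the job is handed in when it is done.

Besides the shell and the picture viewer there is one more tool, called after "Emit:" as name([rows], argument=value, ...), one row to a line, values as JSON. step_arm: Moves the arm, as the interface text tells. Its arguments: {"type":"object","properties":{"moves":{"type":"array"},"grip_force":{"type":"number"}},"required":["moves"]}

```bash
mkdir -p pics; python3 - <<'E'
from bench import *
import cv2
s=get_state();print(s, grip_point_offset)
for n in("side","top"):
    f=grab_frame(n);cv2.imwrite(f"pics/{n}0.png",f)
    c=camera_info(n);print(n,c)
E
```

```text
{'t': 0.0, 'joint_positions': array([ 1.09110012,  0.46941613, -0.04861025,  1.53373554,  0.02411422,
        1.14098611, -0.08232272]), 'qvel': array([ 0.00105367, -0.00097468,  0.00166045,  0.00100205, -0.00088208,
       -0.00076985, -0.00026546]), 'joint_torque': array([ 3.41641407e-04, -5.07974803e+01, -8.03937600e-02, -2.36154306e+01,
       -6.13272423e-02,  3.78313567e-02,  1.83385973e-04]), 'tcp_pos': array([ 0.29382878, -0.60700423,  0.22149894]), 'orientation': array([-1.53029459,  1.56883752,  2.06212369]), 'force': array([-0.91463629, -0.33869427, -0.0106604 ]), 'wrist_torque': array([ 0.02066509, -0.03673874, -0.0165384 ]), 'width': 0.08745837480688276} 0.0187
side {'camera_matrix': array([[513.19272275,   0.        , 323.84220026],
       [  0.        , 513.19272275, 194.83764836],
       [  0.        ,   0.        ,   1.        ]]), 'k1': 0.019462480166487127, 'R': array([[-0.8628757 , -0.5053865 ,  0.00547855],
       [-0.3417975 ,  0.57551704, -0.74293647],
       [ 0.37231706, -0.64293439, -0.66933951]]), 't': array([0.51765407, 0.27574252, 0.80857769])}
top {'camera_matrix': array([[507.22825977,   0.        , 321.71129995],
       [  0.        , 507.22825977, 202.34304732],
       [  0.        ,   0.        ,   1.        ]]), 'k1': -0.0453177383590507, 'R': array([[-0.01634129, -0.99977833,  0.01327614],
       [-0.99095314,  0.0144252 , -0.13343081],
       [ 0.13320972, -0.01533647, -0.9909692 ]]), 't': array([0.02536554, 0.56293501, 0.96624759])}
```

View pics/side0.png

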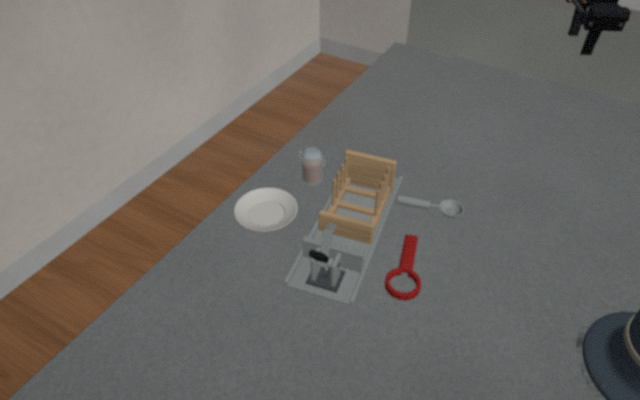

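View pics/top0.png

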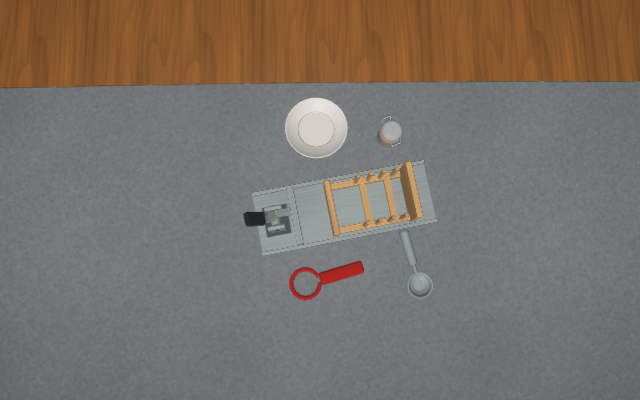

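```bash
cat > h.py <<'E'
import numpy as np, cv2
from bench import *
def proj(n,X):
    c=camera_info(n);K=c["camera_matrix"];p=np.atleast_2d(X)@np.array(c["R"]).T+c["t"]
    s=p[:,:2]/p[:,2:];r2=(s**2).sum(1,keepdims=True);s=s*(1+c["k1"]*r2)
    return s*[K[0,0],K[1,1]]+[K[0,2],K[1,2]]
def ray(n,uv,z):
    c=camera_info(n);K=c["camera_matrix"];R=np.array(c["R"])
    s=cv2.undistortPoints(np.array([[uv]],float),K,np.array([c["k1"],0,0,0.]))[0,0]
    d=R.T@[s[0],s[1],1];o=-R.T@c["t"]
    return o+d*(z-o[2])/d[2]
E
python3 - <<'E'
from h import *
f=cv2.imread("pics/top0.png")
for t in("tray","rack","latch"):
  for cam in("top","side"):
    for r in cut_out(cam,t)[:2]:
        m=r["region"].astype(np.uint8)
        print(t,cam,r["score"],r["centre"],m.sum(),cv2.minAreaRect(cv2.findNonZero(m)) if m.any() else 0)
        np.save(f"m_{t}_{cam}.npy",m) if r["score"]>.5 else 0
cv2.imwrite("pics/topc.png",cv2.resize(f[145:265,235:445],None,fx=3.8,fy=3.8,interpolation=2))
g=cv2.imread("pics/side0.png")
cv2.imwrite("pics/sidec.png",cv2.resize(g[140:310,270:420],None,fx=3.5,fy=3.5,interpolation=2))
E
```

```text
tray top 0.87 [321.0, 210.3] 9087 ((337.59613037109375, 208.1949462890625), (66.06700134277344, 189.84255981445312), 79.01134490966797)
tray side 0.71 [338.5, 258.4] 5814 ((342.2982177734375, 231.0273895263672), (73.39383697509766, 143.52525329589844), 21.467653274536133)
rack top 0.57 [389.4, 196.3] 2935 ((372.1994323730469, 199.2688751220703), (60.32358169555664, 93.3244857788086), 77.6609115600586)
rack side 0.58 [356.3, 188.3] 4125 ((357.6094665527344, 195.1627197265625), (59.6689338684082, 93.82763671875), 22.38013458251953)
latch top 0.8 [266.3, 214.2] 588 ((266.89178466796875, 217.721923828125), (15.96442985534668, 47.36986541748047), 83.9909896850586)
latch side 0.65 [324.4, 252.7] 540 ((321.05328369140625, 243.91392517089844), (24.71626091003418, 43.4571647644043), 5.19442892074585)
```

View pics/topc.png

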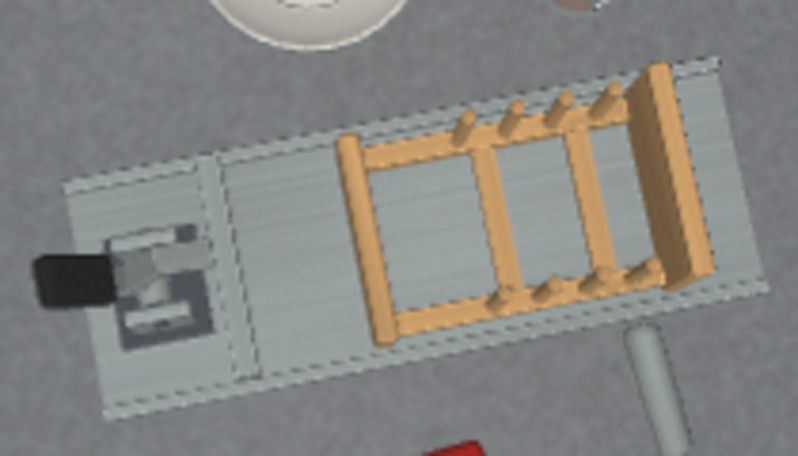

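View pics/sidec.png

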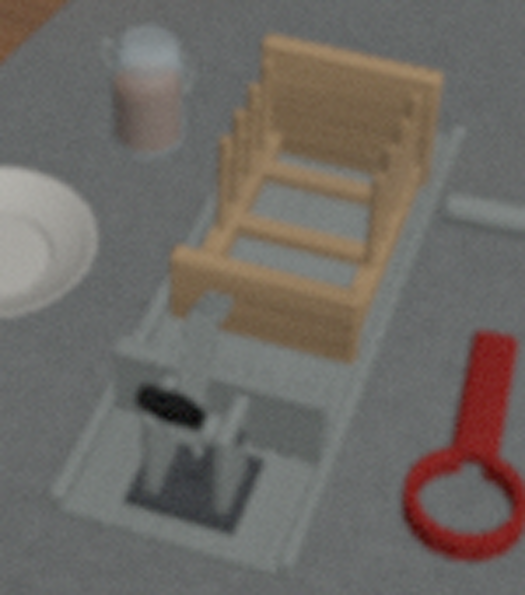

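```bash
cat > fit.py <<'E'
from h import *
from scipy.optimize import least_squares
ct=lambda p:np.array(p)/3.8+[235-.37,145-.37]
cs=lambda p:np.array(p)/3.5+[270-.36,140-.36]
L=[("top",ct((720,57)),(.065,-.16,.014)),("top",ct((768,290)),(-.065,-.16,.014)),("top",ct((63,185)),(.065,.2,.014)),("top",ct((105,418)),(-.065,.2,.014)),
("side",cs((52,490)),(.065,.2,.014)),("side",cs((285,572)),(-.065,.2,.014)),("side",cs((462,127)),(-.065,-.16,.014))]
def T(p,X):
    X=np.atleast_2d(X);c,s=np.cos(p[2]),np.sin(p[2])
    return np.c_[p[0]+c*X[:,0]-s*X[:,1],p[1]+s*X[:,0]+c*X[:,1],X[:,2]]
res=lambda p:np.concatenate([(proj(n,T(p,X))[0]-uv) for n,uv,X in L])
E
python3 - <<'E'
from fit import *
r=least_squares(res,[.6,-.0,0.1]);print(r.x,r.fun.round(1))
p=r.x;np.save("tray.npy",p)
c,s=np.cos(p[2]),np.sin(p[2])
def inv(w): d=w[:2]-p[:2];return np.array([c*d[0]+s*d[1],-s*d[0]+c*d[1]])
for uv,z in [((338,137),.054),((378,343),.054),((670,63),.089),((714,270),.089)]:
    print("rack pt",inv(ray("top",ct(uv),z)))
for n,X in(("tip",(0,.208,.12)),("pivot",(0,.16,.05)),("start",(0,-.115,.044)),("stop",(0,.115,.05))):
    print(n,T(p,X)[0],proj("top",T(p,X)),proj("side",T(p,X)))
for n in("saucer","spice_jar","teaspoon"):
    for cam in ("top",):
        q=cut_out(cam,n); 
        if q: print(n,q[0]["score"],ray(cam,q[0]["centre"],.01), inv(ray(cam,q[0]["centre"],.01)))
E
```

```text
[ 0.56154442 -0.04934691  0.17482307] [-0.2 -0.6  1.  -0.2  0.1 -1.8  0.2  0.  -1.2  1.9  1.6 -0.4  1.2  0.9]
rack pt [0.05236064 0.05362225]
rack pt [-0.0557209  0.0538893]
rack pt [ 0.05212793 -0.11531745]
rack pt [-0.05397605 -0.11450659]
tip [0.52536616 0.15548262 0.12      ] [[245.7991647  218.15570098]] [[315.37299228 254.9651641 ]]
pivot [0.53371499 0.10821427 0.05      ] [[274.98482062 217.22124028]] [[325.37975695 262.08609268]]
start [ 0.58154682 -0.162594    0.044     ] [[412.13866048 191.44806054]] [[369.68803856 171.83966489]]
stop [0.54154202 0.06390019 0.05      ] [[297.73231699 212.88957067]] [[333.90897012 244.36085716]]
saucer 0.56 [0.72321855 0.01806883 0.01      ] [0.17093567 0.03826752]
spice_jar 0.78 [ 0.70890501 -0.12474158  0.01      ] [ 0.13200073 -0.09987646]
teaspoon 0.64 [ 0.41340616 -0.17269499  0.01      ] [-0.16733465 -0.09570166]
```

```bash
cat >> h.py <<'E'
from scipy.spatial.transform import Rotation as Ro
def plan(X,yaw=None,p=np.load("tray.npy")):
    """X target in tray frame -> shift in the tool's axes; and the tray-frame TCP"""
    s=get_state();c,sn=np.cos(p[2]),np.sin(p[2]);R=Ro.from_euler("xyz",s["orientation"]).as_matrix()
    Rt=np.array([[c,-sn,0],[sn,c,0],[0,0,1]])
    w=Rt@X+[p[0],p[1],0]
    print("t",s["t"],"tcp tray",(Rt.T@(s["tcp_pos"]-[p[0],p[1],0])).round(4),"shift",(R.T@(w-s["tcp_pos"])).round(4))
    print("tool axes in tray (cols)\n",(Rt.T@R).round(3),"F tray",(Rt.T@s["force"]).round(2),"w",s["width"])
    ty=Rt.T@R[:,1]; print("tool y angle from tray x",np.degrees(np.arctan2(ty[1],ty[0])))
E
python3 -c "
from h import *
plan([0,-.2,.2])"
```

```text
t 0.55 tcp tray [-0.3604 -0.5032  0.2226] shift [ 0.0226 -0.1935 -0.4294]
tool axes in tray (cols)
 [[ 0.     0.272 -0.962]
 [-0.    -0.962 -0.272]
 [-1.     0.    -0.   ]] F tray [ 0.06  0.03 -0.23] w 0.08666438537398906
tool y angle from tray x -74.18761342318659
```

Emit:
step_arm([
  [255,[0,0,-0.04],0],
  [255,[0,0,-0.04],0],
  [255,[0,0,-0.04],0],
  [255,[0,0,-0.04],0],
  [255,[0,0,-0.04],0],
], grip_force=20)

```text
t: 1.05
tcp_pos: [0.4755, -0.5197, 0.2227]
orientation: [1.828, 1.57, -0.863]
force: [0.5, -0.2, 1.1]
width: 0.0549
```

Emit:
step_arm([
  [255,[0,0,0],-8.25],
  [255,[0,0,0],-8.25],
  [255,[0,0,0],-8.25],
  [255,[0,0,0],-8.25],
  [255,[0,0,0],-8.25],
])

```text
t: 1.55
tcp_pos: [0.4741, -0.5205, 0.2226]
orientation: [-0.023, 1.571, -1.988]
force: [0.5, 0.4, -0.5]
width: 0.0152
```

Emit:
step_arm([
  [255,[0,0,0],-8.25],
  [255,[0,0,0],-8.25],
  [255,[0,0,0],-8.25],
  [255,[0,0,0],-8.25],
  [255,[0,0,0],0],
])

```text
t: 2.05
tcp_pos: [0.474, -0.5206, 0.2225]
orientation: [2.217, 1.57, 0.822]
force: [0.0, 0.3, -0.3]
width: 0.0008
```

```bash
python3 -c "
from h import *
plan([0,-.17,.2])"
```

```text
t 2.05 tcp tray [-0.1682 -0.4488  0.2225] shift [ 0.0226  0.1683 -0.2787]
tool axes in tray (cols)
 [[ 0.     1.     0.001]
 [ 0.     0.001 -1.   ]
 [-1.     0.    -0.   ]] F tray [ 0.08  0.32 -0.33] w 0.0007536584776561063
tool y angle from tray x 0.030008668274776888
```

Emit:
step_arm([
  [255,[0,0.034,-0.05],0],
  [255,[0,0.034,-0.05],0],
  [255,[0,0.034,-0.05],0],
  [255,[0,0.034,-0.05],0],
  [255,[0,0.032,-0.05],0],
])

```text
t: 2.55
tcp_pos: [0.5758, -0.29, 0.2228]
orientation: [0.868, 1.57, -0.531]
force: [0.5, -0.0, 0.1]
width: 0.0004
```

Emit:
step_arm([
  [255,[0.04,0,-0.01],0],
  [255,[0.04,0,0],0],
  [255,[0.04,0,0],0],
  [255,[0.04,0,0],0],
  [255,[0,0,0],0],
])

```text
t: 3.05
tcp_pos: [0.569, -0.2806, 0.0571]
orientation: [-2.12, 1.559, 2.766]
force: [-1.5, -1.2, -0.2]
width: 0.0006
```

```bash
python3 -c "
from h import *
plan([0,-.14,.028])
for n in('side','top'): cv2.imwrite(f'pics/{n}1.png',grab_frame(n))
a=cv2.imread('pics/side1.png')[90:290,250:450];b=cv2.imread('pics/top1.png')[120:280,235:475]
cv2.imwrite('pics/a1.png',cv2.resize(a,None,fx=3,fy=3));cv2.imwrite('pics/b1.png',cv2.resize(b,None,fx=3,fy=3))
"
```

```text
t 3.05 tcp tray [-0.0328 -0.229   0.0571] shift [ 0.0293  0.033  -0.0889]
tool axes in tray (cols)
 [[-0.01   1.    -0.001]
 [ 0.006 -0.001 -1.   ]
 [-1.    -0.01  -0.006]] F tray [-1.65 -0.88 -0.19] w 0.000621830625257645
tool y angle from tray x -0.08159324049441236
```

View pics/a1.png

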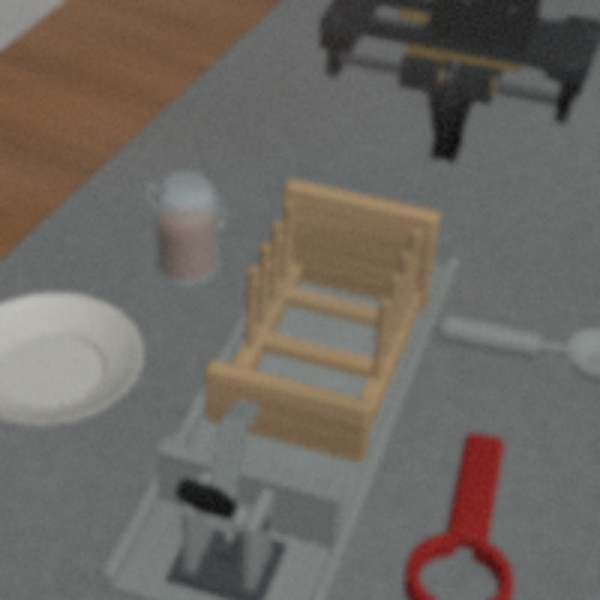

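View pics/b1.png

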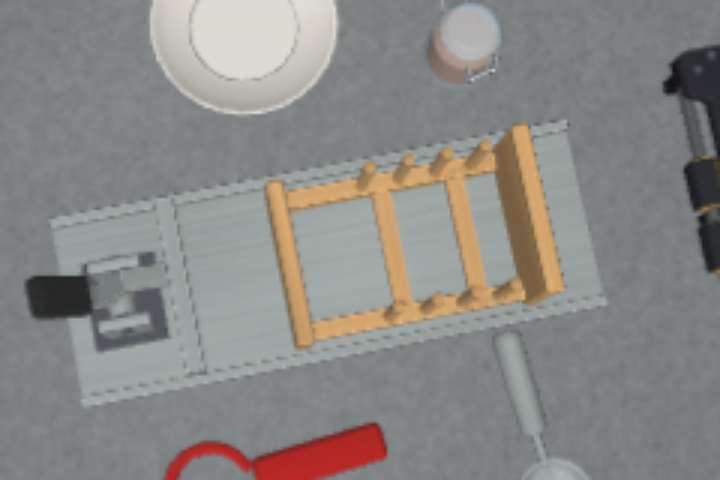

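Emit:
step_arm([
  [255,[0.013,0.015,-0.015],0],
  [255,[0.013,0.017,-0.02],0],
  [255,[0,0,-0.02],0],
  [255,[0,0,-0.015],0],
  [255,[0,0,0],0],
])

```text
t: 3.65
tcp_pos: [0.5941, -0.205, 0.0391]
orientation: [1.372, 1.567, -0.02]
force: [0.5, 0.2, 0.3]
width: 0.0009
```

```bash
python3 -c "
from h import *
plan([0,-.14,.03])
"
```

```text
t 3.65 tcp tray [ 0.005  -0.1589  0.0391] shift [ 0.009  -0.0049 -0.0189]
tool axes in tray (cols)
 [[ 0.003  1.     0.004]
 [-0.001  0.004 -1.   ]
 [-1.     0.003  0.001]] F tray [0.52 0.12 0.28] w 0.0009456436192290933
tool y angle from tray x 0.2307612006063686
```

Emit:
step_arm([
  [255,[0.009,-0.005,-0.004],0],
  [255,[0,0,-0.008],0],
  [255,[0,0,-0.006],0],
  [255,[0,0,-0.006],0],
  [255,[0,0,-0.006],0],
])

```text
t: 4.15
tcp_pos: [0.5825, -0.1784, 0.0277]
orientation: [1.306, 1.57, -0.089]
force: [0.7, 0.6, 0.4]
width: 0.0001
```

Emit:
step_arm([
  [255,[0,0,-0.006],0],
  [255,[0,0,-0.006],0],
  [255,[0,0,-0.006],0],
  [255,[0,0,-0.006],0],
  [255,[0,0,-0.006],0],
])

```text
t: 4.65
tcp_pos: [0.5772, -0.1491, 0.0277]
orientation: [0.493, 1.57, -0.902]
force: [1.0, -3.4, -0.6]
width: 0.0003
```

```bash
python3 -c "
from h import *
plan([0,-.07,.03])
for n in('side','top'): cv2.imwrite(f'pics/{n}2.png',grab_frame(n))
a=cv2.imread('pics/side2.png')[90:290,250:450];b=cv2.imread('pics/top2.png')[120:280,235:475]
cv2.imwrite('pics/a2.png',cv2.resize(a,None,fx=3,fy=3));cv2.imwrite('pics/b2.png',cv2.resize(b,None,fx=3,fy=3))
"
```

```text
t 4.65 tcp tray [-0.0019 -0.1009  0.0277] shift [-0.0023  0.0019 -0.0309]
tool axes in tray (cols)
 [[ 0.     1.     0.001]
 [-0.001  0.001 -1.   ]
 [-1.     0.     0.001]] F tray [ 0.36 -3.48 -0.57] w 0.00033725016643580577
tool y angle from tray x 0.04397658333199814
```

View pics/a2.png

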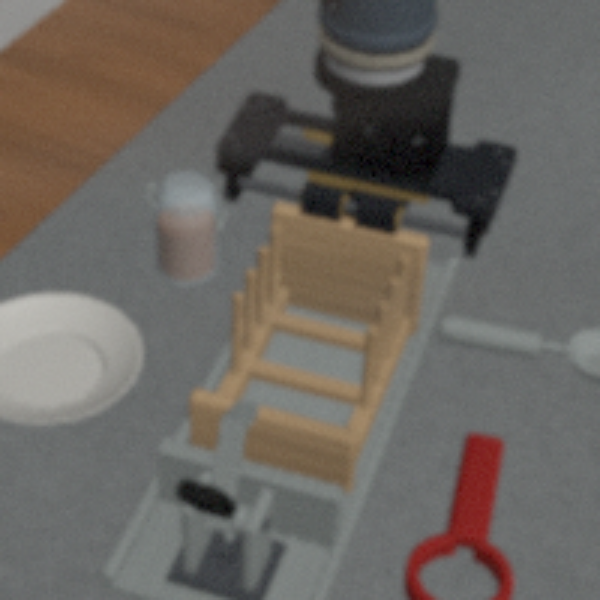

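View pics/b2.png

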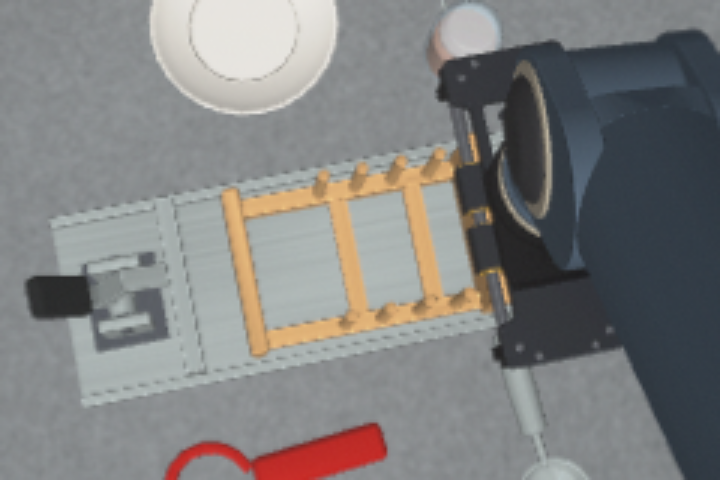

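```bash
cat >> h.py <<'E'
def inv(w,p=np.load("tray.npy")):
    d=w[:2]-p[:2];c,s=np.cos(p[2]),np.sin(p[2]);return np.array([c*d[0]+s*d[1],-s*d[0]+c*d[1]])
E
python3 -c "
from h import *
for q in((223,190),(251,354),(267,184),(295,346)): print(inv(ray('top',(np.array(q)/3+[234.67,119.67]),.054)))"
```

```text
[0.05318951 0.08250175]
[-0.05522563  0.0847941 ]
[0.05170102 0.05356551]
[-0.0555276   0.05601726]
```

Emit:
step_arm([
  [255,[0,0,-0.005],0],
  [255,[0,0,-0.005],0],
  [255,[0,0,-0.005],0],
  [255,[0,0,-0.005],0],
  [255,[0,0,-0.003],0],
])

```text
t: 5.25
tcp_pos: [0.5731, -0.1259, 0.0276]
orientation: [2.131, 1.571, 0.737]
force: [-0.1, -4.1, -0.0]
width: 0.0003
```

Emit:
step_arm([
  [255,[0,0,-0.002],0],
  [255,[0,0,-0.002],0],
  [255,[0,0,0],0],
])

```text
t: 5.55
tcp_pos: [0.5724, -0.1222, 0.0276]
orientation: [-3.14, 1.571, 1.749]
force: [0.4, -2.9, 1.3]
width: 0.0003
```

```bash
python3 -c "
from h import *
plan([0,-.07,.03])
"
```

```text
t 5.55 tcp tray [-0.002  -0.0736  0.0276] shift [-0.0024  0.002  -0.0036]
tool axes in tray (cols)
 [[-0.     1.     0.001]
 [ 0.     0.001 -1.   ]
 [-1.    -0.    -0.   ]] F tray [-0.07 -2.89  1.27] w 0.0003168267217395095
tool y angle from tray x 0.08008760284662564
```

Emit:
step_arm([
  [255,[0,0,-0.001],0],
  [255,[0,0,-0.001],0],
])

```text
t: 5.75
tcp_pos: [0.5722, -0.121, 0.0276]
orientation: [0.305, 1.57, -1.09]
force: [1.8, -4.5, 1.5]
width: 0.0002
```

Emit:
step_arm([
  [255,[0,0,-0.001],0],
  [255,[0,0,0],0],
])

```text
t: 5.95
tcp_pos: [0.572, -0.1195, 0.0276]
orientation: [1.273, 1.571, -0.121]
force: [0.3, -3.4, 1.5]
width: 0.0006
```

Emit:
step_arm([
  [255,[0,0,-0.001],0],
  [255,[0,0,0],0],
])

```text
t: 6.15
tcp_pos: [0.5718, -0.1186, 0.0276]
orientation: [1.21, 1.571, -0.185]
force: [-0.4, -4.1, 1.8]
width: 0.0005
```

Now about at home; continue in 1 mm steps until the force climbs.

Emit:
step_arm([
  [255,[0,0,-0.001],0],
  [255,[0,0,0],0],
])

```text
t: 6.35
tcp_pos: [0.5716, -0.1175, 0.0276]
orientation: [1.588, 1.571, 0.193]
force: [0.9, -3.3, 2.7]
width: 0.0007
```

Emit:
step_arm([
  [255,[0,0,-0.001],0],
  [255,[0,0,0],0],
])

```text
t: 6.55
tcp_pos: [0.5715, -0.1166, 0.0276]
orientation: [1.093, 1.571, -0.302]
force: [0.3, -3.2, 2.4]
width: 0.0007
```

```bash
python3 -c "
from h import *
plan([0,-.07,.03])
for n in('side','top'): cv2.imwrite(f'pics/{n}3.png',grab_frame(n))
a=cv2.imread('pics/side3.png')[150:300,270:420];b=cv2.imread('pics/top3.png')[160:270,235:395]
cv2.imwrite('pics/a3.png',cv2.resize(a,None,fx=4,fy=4));cv2.imwrite('pics/b3.png',cv2.resize(b,None,fx=5,fy=5))
"
```

```text
t 6.55 tcp tray [-0.0019 -0.068   0.0276] shift [-0.0024  0.0019  0.002 ]
tool axes in tray (cols)
 [[ 0.     1.     0.001]
 [-0.     0.001 -1.   ]
 [-1.     0.     0.   ]] F tray [-0.26 -3.24  2.4 ] w 0.0007023654425415295
tool y angle from tray x 0.0675966163802081
```

View pics/a3.png

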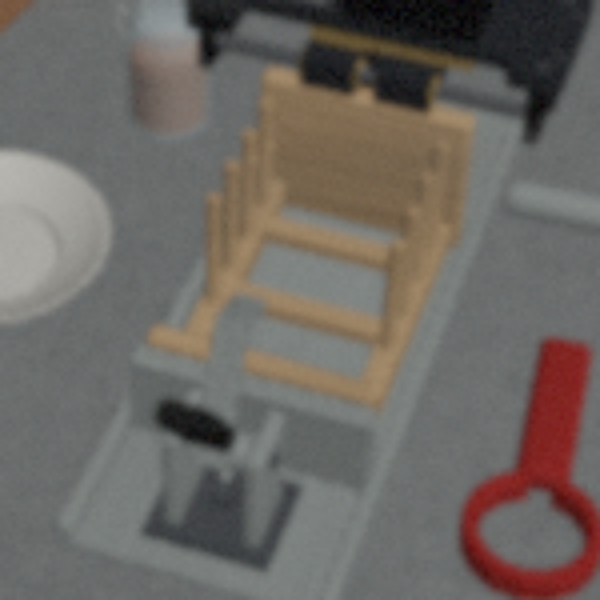

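View pics/b3.png

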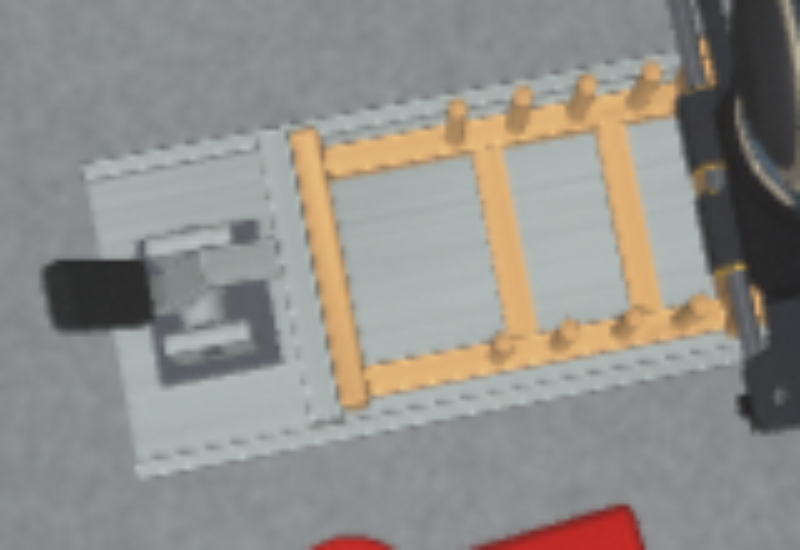

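Emit:
step_arm([
  [255,[0,0,-0.001],0],
  [255,[0,0,0],0],
])

```text
t: 6.85
tcp_pos: [0.5715, -0.1166, 0.0276]
orientation: [0.327, 1.57, -1.069]
force: [1.5, -5.5, 1.4]
width: 0.0003
```

Emit:
step_arm([
  [255,[0,0,-0.001],0],
  [255,[0,0,0],0],
])

```text
t: 7.05
tcp_pos: [0.5716, -0.1166, 0.0276]
orientation: [0.372, 1.568, -1.023]
force: [1.9, -7.7, -0.3]
width: 0.0003
```

Emit:
step_arm([
  [255,[0,0,-0.001],0],
  [255,[0,0,0],0],
])

```text
t: 7.25
tcp_pos: [0.5718, -0.1166, 0.0277]
orientation: [0.439, 1.567, -0.957]
force: [3.4, -9.2, -0.7]
width: 0.001
```

Position stalled while the force rises: the rack is home. Back off and rise.

Emit:
step_arm([
  [255,[0,0,0],0],
  [255,[0,0,0.01],0],
  [255,[0,0,0.02],0],
  [255,[0,0,0.02],0],
  [255,[0,0,0],0],
])

```text
t: 7.75
tcp_pos: [0.5793, -0.165, 0.027]
orientation: [-1.904, 1.57, 2.981]
force: [-0.1, -1.3, 0.7]
width: 0.0003
```

Emit:
step_arm([
  [255,[-0.035,0,0],0],
  [255,[-0.035,0,0],0],
  [255,[-0.035,0,0],0],
  [255,[-0.035,0,0],0],
  [255,[-0.035,0,0],0],
])

```text
t: 8.25
tcp_pos: [0.579, -0.1601, 0.2035]
orientation: [-2.848, 1.568, 2.043]
force: [1.0, -0.6, 0.2]
width: 0.0003
```

```bash
python3 -c "
from h import *
plan([0,.26,.21])
for n in('side','top'): cv2.imwrite(f'pics/{n}4.png',grab_frame(n))
a=cv2.imread('pics/side4.png')[150:300,270:420];b=cv2.imread('pics/top4.png')[160:270,235:395]
cv2.imwrite('pics/a4.png',cv2.resize(a,None,fx=4,fy=4));cv2.imwrite('pics/b4.png',cv2.resize(b,None,fx=5,fy=5))
"
```

```text
t 8.25 tcp tray [-0.0021 -0.1121  0.2035] shift [-0.0056  0.0035 -0.3721]
tool axes in tray (cols)
 [[-0.001  1.     0.004]
 [ 0.002  0.004 -1.   ]
 [-1.    -0.001 -0.002]] F tray [ 0.9  -0.79  0.15] w 0.0003126040727675811
tool y angle from tray x 0.22014288061694265
```

View pics/a4.png

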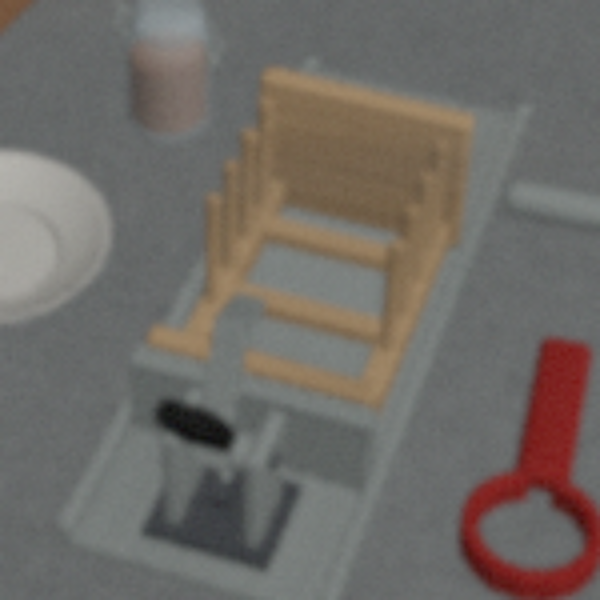

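View pics/b4.png

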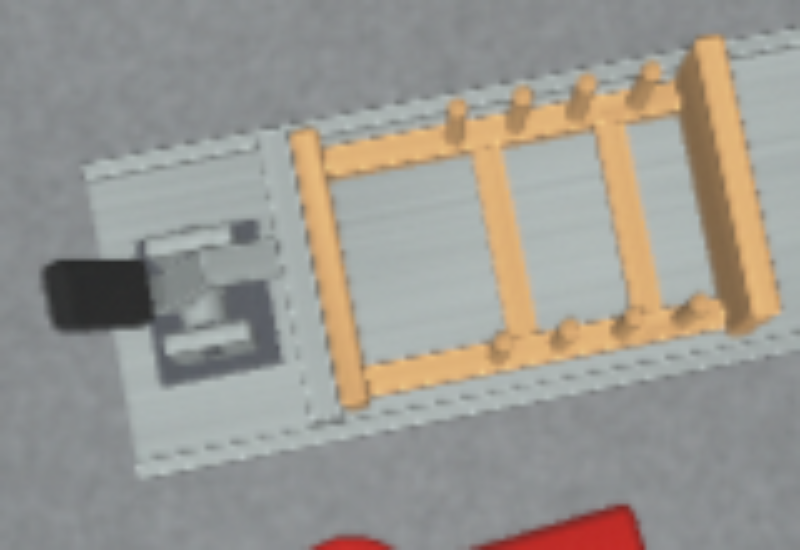

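Emit:
step_arm([
  [255,[-0.01,0,-0.037],0],
  [255,[0,0,-0.037],0],
  [255,[0,0,-0.037],0],
  [255,[0,0,-0.037],0],
  [255,[0,0,-0.037],0],
])

```text
t: 8.85
tcp_pos: [0.5454, 0.0224, 0.2115]
orientation: [-2.205, 1.568, 2.685]
force: [-0.2, -0.4, 0.5]
width: 0.0005
```

Emit:
step_arm([
  [255,[0,0,-0.037],0],
  [255,[0,0,-0.037],0],
  [255,[0,0,-0.037],0],
  [255,[0,0,-0.037],0],
  [255,[0,0,-0.037],0],
])

```text
t: 9.35
tcp_pos: [0.5125, 0.204, 0.2115]
orientation: [-1.828, 1.568, 3.063]
force: [-0.1, 0.7, 0.4]
width: 0.0004
```

```bash
python3 -c "
from h import *
plan([0,.26,.095])
print(get_state()['joint_positions'])
"
```

```text
t 9.35 tcp tray [-0.0042  0.258   0.2115] shift [ 0.1165  0.0045 -0.0019]
tool axes in tray (cols)
 [[-0.003  1.     0.003]
 [ 0.001  0.003 -1.   ]
 [-1.    -0.003 -0.001]] F tray [0.03 0.7  0.37] w 0.00041620465131079516
tool y angle from tray x 0.18531811665441122
[ 0.02504672  0.34042379 -0.60075889  1.81453414  0.21689072  1.05518039
 -0.4790383 ]
```

Emit:
step_arm([
  [255,[0.03,0.004,-0.002],0],
  [255,[0.03,0,0],0],
  [255,[0.03,0,0],0],
  [255,[0.026,0,0],0],
  [255,[0,0,0],0],
])

```text
t: 9.85
tcp_pos: [0.514, 0.2037, 0.0924]
orientation: [-1.488, 1.561, -2.881]
force: [0.1, 0.2, 0.3]
width: 0.0002
```

Emit:
step_arm([
  [255,[0,0,0.01],0],
  [255,[0,0,0.01],0],
  [255,[0,0,0.008],0],
])

```text
t: 10.15
tcp_pos: [0.5244, 0.1753, 0.0979]
orientation: [1.451, 1.568, 0.055]
force: [0.2, 0.3, -0.3]
width: 0.0003
```

```bash
python3 -c "
from h import *
plan([0,.16,.095])
for n in('side','top'): cv2.imwrite(f'pics/{n}5.png',grab_frame(n))
a=cv2.imread('pics/side5.png')[150:300,270:420]
cv2.imwrite('pics/a5.png',cv2.resize(a,None,fx=4,fy=4))
"
```

```text
t 10.15 tcp tray [0.0025 0.2277 0.0979] shift [ 0.0029 -0.0025  0.0677]
tool axes in tray (cols)
 [[ 0.002  1.    -0.   ]
 [-0.    -0.    -1.   ]
 [-1.     0.002  0.   ]] F tray [ 0.21  0.27 -0.26] w 0.00031521958677553814
tool y angle from tray x -0.00759954604660427
```

View pics/a5.png

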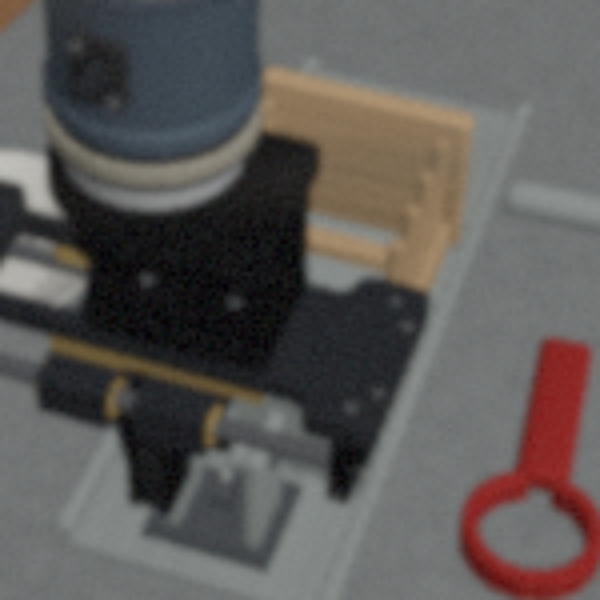

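```bash
python3 -c "
from h import *
w=get_state()['tcp_pos'];print((proj('side',w)-[270,150])*4,(proj('top',w)))
print((proj('side',[[.52536,.15548,.12]])-[270,150])*4)
"
```

```text
[[159.49081221 488.31548111]] [[237.26171494 220.01245294]]
[[181.50849651 419.86233072]]
```

Emit:
step_arm([
  [255,[0.002,-0.002,0.006],0],
  [255,[0,0,0.006],0],
  [255,[0,0,0.006],0],
  [255,[0,0,0.006],0],
  [255,[0,0,0.006],0],
])

```text
t: 10.75
tcp_pos: [0.5269, 0.1466, 0.0948]
orientation: [1.865, 1.57, 0.471]
force: [0.6, 2.3, 2.0]
width: 0.0002
```

Emit:
step_arm([
  [255,[0,0,0.006],0],
  [255,[0,0,0.006],0],
  [255,[0,0,0.006],0],
  [255,[0,0,0],0],
])

```text
t: 11.15
tcp_pos: [0.5298, 0.1265, 0.0941]
orientation: [-0.62, 1.569, -2.017]
force: [0.9, -0.6, -0.5]
width: 0.0007
```

```bash
python3 -c "
from h import *
plan([0,.16,.095])
for n in('side','top'): cv2.imwrite(f'pics/{n}6.png',grab_frame(n))
a=cv2.imread('pics/side6.png')[150:300,270:420]
cv2.imwrite('pics/a6.png',cv2.resize(a,None,fx=4,fy=4))
"
```

```text
t 11.15 tcp tray [-0.0006  0.1787  0.0941] shift [-0.0009  0.0007  0.0187]
tool axes in tray (cols)
 [[-0.001  1.    -0.001]
 [-0.002 -0.001 -1.   ]
 [-1.    -0.001  0.002]] F tray [ 0.79 -0.75 -0.54] w 0.0006624442908347227
tool y angle from tray x -0.07346446139595408
```

View pics/a6.png

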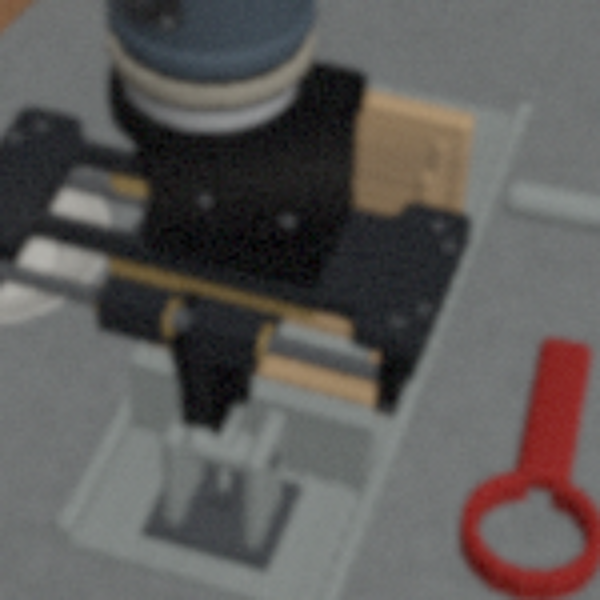

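Emit:
step_arm([
  [255,[0,0,0.005],0],
  [255,[0,0,0.004],0],
  [255,[0,0,0],0],
])

```text
t: 11.55
tcp_pos: [0.5315, 0.119, 0.0944]
orientation: [-0.334, 1.57, -1.73]
force: [1.1, 0.1, -0.3]
width: 0.0005
```

Emit:
step_arm([
  [255,[0,0,-0.02],0],
  [255,[0,0,-0.03],0],
  [255,[0,0,-0.03],0],
  [255,[0,0,-0.02],0],
  [255,[-0.03,0,0],0],
])

```text
t: 12.05
tcp_pos: [0.5103, 0.2209, 0.122]
orientation: [-1.652, 1.564, -3.041]
force: [0.7, -0.1, -0.1]
width: 0.0007
```

Emit:
step_arm([
  [255,[-0.04,0,-0.02],0],
  [255,[-0.04,0,-0.02],0],
  [255,[-0.04,0,-0.02],0],
  [255,[0,0,0],0],
])

```text
t: 12.45
tcp_pos: [0.5044, 0.2835, 0.251]
orientation: [2.072, 1.558, 0.682]
force: [0.5, -0.0, 0.2]
width: 0.0008
```

```bash
python3 -c "
from h import *
plan([0,.16,.095])
for n in('side','top'): cv2.imwrite(f'pics/{n}7.png',grab_frame(n))
a=cv2.imread('pics/side7.png')[150:300,270:420];b=cv2.imread('pics/top7.png')[90:310,220:460]
cv2.imwrite('pics/a7.png',cv2.resize(a,None,fx=4,fy=4));cv2.imwrite('pics/b7.png',cv2.resize(b,None,fx=2.7,fy=2.7))
a=cv2.imread('pics/top0.png').astype(int);b=cv2.imread('pics/top7.png')
for n in('saucer','spice_jar','teaspoon','jar_opener'):
    q=cut_out('top',n)
    if q: print(n,q[0]['score'],q[0]['centre'])
"
```

```text
t 12.45 tcp tray [0.0017 0.3377 0.251 ] shift [ 0.1549 -0.0045  0.1786]
tool axes in tray (cols)
 [[ 0.011  1.     0.006]
 [ 0.006  0.006 -1.   ]
 [-1.     0.011 -0.006]] F tray [ 0.54 -0.1   0.21] w 0.0008090457702893156
tool y angle from tray x 0.34224284367516034
saucer 0.95 [318.8, 128.3]
spice_jar 0.57 [389.1, 133.1]
teaspoon 0.65 [412.4, 280.1]
jar_opener 0.7 [330.3, 272.4]
```

View pics/a7.png

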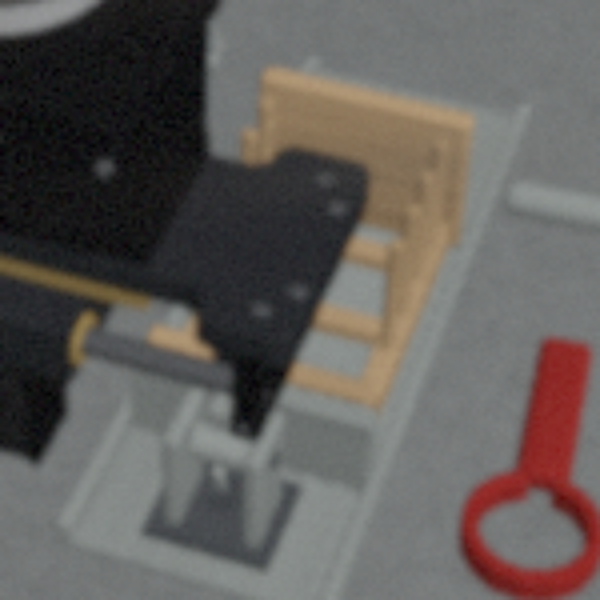

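View pics/b7.png

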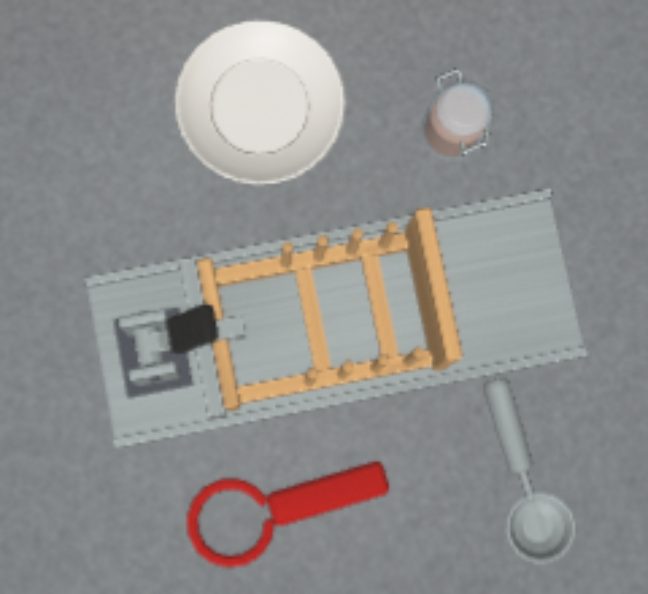

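```bash
python3 -c "
from fit import *
p=np.load('tray.npy');
for a in(0.9,1.1,1.2):
    th=np.radians(56)+a; y=.16+.085*np.cos(th);z=.05+.085*np.sin(th);print(a,y,z,(proj('top',T(p,(0,y,z)))-[220,90])*2.7)
"
```

```text
0.9 0.13434635768126674 0.1310363537912615 [[177.04752428 323.46679777]]
1.1 0.11875828438573408 0.12432442998901516 [[200.60256619 320.29406116]]
1.2 0.11154425939446228 0.1198358160428361 [[211.44675034 319.09414019]]
```

```bash
python3 -c "
from bench import *
print(job_done())"
```

```text
the job is handed in; nothing more can be done
None
```

I pushed the rack home, flipped the latch and handed the job in at about 12.6 s. As far as I can tell from the pictures and force readings it is done, though the hand-in gives no verdict.

- **Rack:** I pushed it about 60 mm with the shut fingers, about 28 mm over the ledge. At the end stop the tool stopped advancing while the push force rose to about 9 N. The later pictures show the low end board flat against the stop.
- **Latch:** I pushed the handle from the far side until it went over centre, and the force dropped to about 0 N. In the last top picture the tip lies within a few crop pixels of where 1.2 rad puts it, and the hook is over the rack side of the low end board.
- **Bystanders:** The saucer, spice jar, jar opener and teaspoon look unmoved in the last top picture, and the networks found all four there. I compared them by eye and did not measure how far any of them moved.
- **End state:** The gripper is clear of everything, at 0.25 m height beyond the latch end.

None of my checks failed or disagreed. In the last side picture the gripper hid the latch, so that check rests on the top camera alone.

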